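Tap the contactor home against the hidden end stop

TASK

Pick up the tapping bar and, pushing only with the bar, nudge the contactor along its rail into the hood, gently, in small steps, until it presses against the sprung end stop hidden inside; do not force the stop. Leave the contactor resting in contact with the stop's buffer, lay the bar flat back on its mat, and leave everything else where it is.

Things in the scene. Friction and masses are not known exactly. Their poses are not given: they have to be found in the camera images.
- plate: Aluminium mounting plate lying fixed on the bench, 160 (x) x 360 (y) x 6 mm, with a steel DIN rail, 35 mm wide, along its y axis through its centre; the rail's top is 13.5 mm above the bench. Origin: centre of the plate's underside. The hood stands at its +y end.
- hood: Grey sheet-metal hood fixed over the +y end of the rail, closed but for its mouth; 62 wide, 76 mm high above the bench, 120 mm deep. Origin and axes coincide with the plate's; mouth at y = +50 mm, end wall at y = +170 mm. Hidden inside is a sprung end stop, its face at an unknown place between y = +72 and +114 mm: the seated contactor's rear stands 5 to 50 mm out of the mouth.
- hood_mouth (a point): Centre of the hood's mouth, on the rail's axis, 36 mm above the bench; axes as the plate's. The hidden stop's rubber buffer is at this height. It gives along +y at 1.8 N per mm from first touch, for 6 mm, then is solid; over 13 N would drive the stop out of place. When the tool is slowly withdrawn the buffer stays in touch: the contactor's friction holds it.
- contactor: Grey and black contactor sitting loose on the rail before the hood, about 0.5 kg; slides along the rail with dry friction of 2 to 6 N. 45 (x) x 70 (y) x 50 mm high. Axes as the plate's. Origin: centre of its underside, on the rail's top. Its flat rear face (to push, towards -y) is 35 mm behind the origin and 40 mm high. Two short legs straddle the rail with 1 mm play each side.
- bar: Tapping bar, the tool: a straight aluminium bar with white plastic noses at both ends (both alike), 120 long (x) x 26 wide (y) x 30 mm high, 0.22 kg, lying flat on the mat. Origin: centre of its underside. Grip it across its 26 mm width at its middle and push with an end.
- mat: Black rubber tool mat fixed on the bench, 200 (x) x 160 (y) x 5 mm, origin at the centre of its underside. The tapping bar lies on its -y half, the screwdriver on its +y half.
- screwdriver: Bystander: screwdriver lying on the mat along the mat's x axis, 170 mm long; origin under its middle.
- bushing: Bystander: small brass ring, 26 mm across, 12 mm high, lying on the plate beside the rail.
- jar: Bystander: clear jar, 52 mm across, 70 mm high.
- breaker: Bystander: black circuit breaker, 55 x 60 x 59 mm.
- reel: Bystander: grey plastic reel lying flat, 90 mm across, 30 mm high.
- bin: Bystander: open blue parts bin, 100 x 140 x 50 mm.
- wrench: Bystander: wrench lying on the bench, 160 mm long.
Not all that is in view belongs to the job. What is meant by the bar is not purple, and is the smaller of those in its own colour. Leave any purple look-alike of the contactor alone.

How it is judged:
By the outcome, as a careful person would: the job done as asked, in the order asked, and still so for the second after the job is handed in, with the robot touching nothing.
It also fails if it takes over 69 s, if anything falls off the work surface, if the arm or the gripper's body presses on something with over 40 N, if the wrist force passes 120 N, or if a joint passes its speed limit or range.

ROBOT

A 6-joint arm with a two-finger parallel gripper is mounted at the origin on the work surface. World frame = base frame: x ahead of the robot, y to its left, z up, the work surface at z = 0. Lengths are in m, angles in rad, forces in N, time in s.
With the tool pointing down it reaches from about 0.35 to 0.725 m from the base axis. Payload 6 kg.
Tool frame: the origin (TCP) lies on the centre line of the jaws, within the pads' length; the fingertips stand 8 mm ahead of it and the grasp point (between the pads) lies 11 mm behind it; z points along the fingers, y is the line along which they close (so a half turn about z gives the same grasp; the last joint's range is limited). The gripper opens to 85 mm and grips with 20 to 120 N. Pads are 22 mm wide; open, the fingers measure 114 mm over their backs; the gripper's body (76 mm by 85 mm) begins 54 mm behind the grasp point. The pads swing forward as they close: fully open they stand 13 mm farther back than shut.
Start: joints at [0.334, 0.04, 0.085, 0, -1.615, -0.334], TCP at [0.6, 0, 0.239] pointing down, gripper open.
Joint ranges: [-2.56, 2.56], [-1.29, 2.01], [-1.08, 1.49], [-3.29, 1.98], [-2.81, -0.18], [-2.99, 2.99]. Speed limits (rad/s): [2.57, 2.57, 3.01, 3.14, 3.14, 3.14].

INTERFACE

Orientations are given as a rotation vector (axis times angle).
In Python, from bench import read_state, camera, sign_off gives the robot as it stands.
- The arm moves only by the tool move_arm, never from a script. Its argument "deltas" is a list of rows, each a list of 7 numbers: the shift along the tool's x, y, z in mm, then the turn, a rotation vector about the tool's x, y, z in rad, then the closure, from 0 (fully open) to 1 (shut). A call has exactly 10 rows; each row shifts and turns the commanded pose from where the row before left it, along the tool's axes as they then stand; what a row does not reach is not made up. A row lasts 1/8 s, in which the tool goes at most 62.5 mm and 10.7 degrees, less where a joint would pass 70% of its speed; a pose out of reach is approached as far as the arm can. A call is refused whole if a number of a shift passes 62.5 or a number of a turn 0.188, either way. A call with a gripper value outside its range is refused whole. The fingers move at their own pace and stop on an object; "newtons" is the grip in N (left out, the last holds). Time passes only in rows, so rows that do not move let the fingers close, or fill a call up. It gives the time, the measured TCP pose, the force, the opening and the grip force at its end, in the units of the state.
- read_state(): the state, without advancing time (a new reading comes with each control period).
- camera(name): name is "scene" or "side" or "wrist"; returns a dict with "pixels" (384x512x3 uint8, blue, green, red), "camera_matrix" (3x3 intrinsics, pixels), "camera_from_world" (4x4, takes a point from world to camera coordinates). Camera axes: x right, y down, z forward; pixel columns grow to the right and rows downward; lengths in m; the calibration is good to about 2 mm. A picture is of the moment at which its call begins. There is no depth.
- sign_off(): hands the job in; it is judged then, once.
The state is a dict: "t": time; "qpos": joint angles; "qd": joint speeds; "tau": joint torques, N m; "eef_pos": TCP position; "eef_rot": TCP orientation; "wrist_force": force on the tool from outside, world axes, zero at the start; "moment": the same for the moment, N m; "gripper_width": finger opening in m; "gripper_force": force on a finger pad.
Only numpy, scipy, OpenCV 4.12 (cv2) and the standard library are available. Lean on these libraries where they do the work, as an engineer would, in place of code of your own. Each camera call takes 0.05 s, during which the arm holds its last target. There are 200 camera calls.

## Working session

There is one attempt and no reset: what is moved stays moved. The work goes in short steps, Python scripts to look and compute and a tool call to move; the robot and the scene stay as the last step left them, time stands still between calls to the robot, and variables do not carry over. Pictures are saved under pics/ and viewed, at most 10 in all, crops included, and the job is handed in when it is done.

Besides the shell and the picture viewer there is one more tool, called as name(argument=value, ...) on one line, values as JSON. move_arm: Moves the arm, as the interface text tells. Its arguments: {"type":"object","properties":{"deltas":{"type":"array"},"newtons":{"type":"number"}},"required":["deltas"]}

```bash
mkdir -p pics
cat > h.py <<'E'
import numpy as np, cv2, pickle
from bench import read_state, camera, sign_off
def snap(name,fn):
    c=camera(name); cv2.imwrite(f'pics/{fn}.png',c['pixels']); pickle.dump(c,open(f'pics/{fn}.pkl','wb')); return c
def load(fn): return pickle.load(open(f'pics/{fn}.pkl','rb'))
def ray(c,u,v,z):
    K=c['camera_matrix'];T=c['camera_from_world'];R=T[:3,:3];o=-R.T@T[:3,3]
    d=R.T@np.linalg.inv(K)@[u,v,1]; return o+d*(z-o[2])/d[2]
def proj(c,p):
    T=c['camera_from_world'];q=c['camera_matrix']@(T[:3,:3]@np.array(p)+T[:3,3]); return q[:2]/q[2]
E
python3 - <<'E'
from h import *
a=snap('scene','s1');b=snap('side','d1');w=snap('wrist','w1')
for c in (a,b,w):
    T=c['camera_from_world'];print((-T[:3,:3].T@T[:3,3]).round(3),T[2,:3].round(2),c['camera_matrix'][0,0])
cv2.imwrite('pics/m1.png',cv2.resize(np.vstack([np.hstack([a['pixels'],b['pixels']])]),(800,300)))
cv2.imwrite('pics/s1b.png',cv2.resize(a['pixels'],(800,600),interpolation=cv2.INTER_CUBIC))
print(read_state())
E
```

```text
[ 1.213 -1.135  0.867] [-0.45  0.72 -0.53] 488.0004820645846
[0.138 0.968 1.145] [ 0.25 -0.65 -0.72] 381.88342309471074
[ 0.599 -0.073  0.373] [-0.    0.29 -0.96] 311.46437506385547
{'t': 0.15, 'qpos': array([ 3.33662951e-01,  4.07047348e-02,  8.40643979e-02, -3.38866606e-04,
       -1.61550582e+00, -3.33701166e-01]), 'qd': array([ 2.19032673e-04, -2.58474513e-03,  3.45775776e-03,  2.23191485e-03,
       -8.31414494e-05, -2.66721949e-03]), 'tau': array([-1.71928452e-03, -3.68610263e+01,  3.47691929e+01,  6.93625420e+00,
       -4.38957781e-03, -4.53315295e-06]), 'eef_pos': array([5.99763952e-01, 4.34882965e-05, 2.38503584e-01]), 'eef_rot': array([ 2.22066113e+00, -2.22071287e+00, -1.40349626e-03]), 'wrist_force': array([ 0.12803033,  0.42916315, -0.88108929]), 'moment': array([-0.03475782, -0.02595647, -0.05667354]), 'gripper_force': 0.0, 'gripper_width': 0.08550524973744747}
```

View pics/s1b.png

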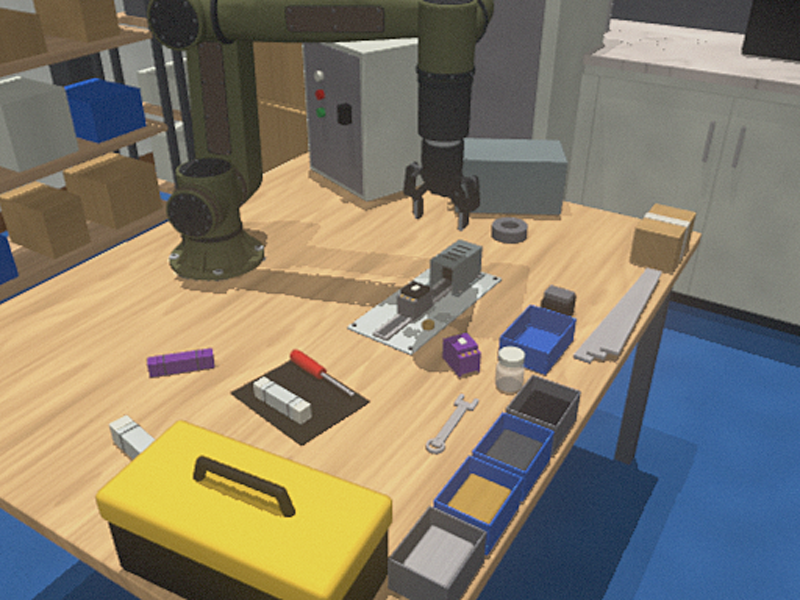

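View pics/d1.png

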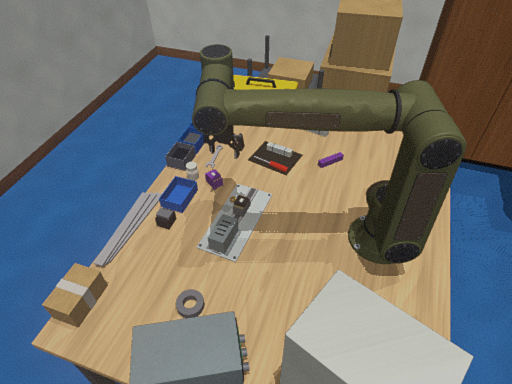

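Scene picture: the white bar is on the mat at (282,400) in the 800-px view. Its look-alikes are a larger white bar behind the toolbox (130,437) and a purple bar (181,362). The grey contactor is at (413,295) and the hood at (457,270); a purple contactor is at (461,352). I choose the white bar on the mat and check it in a close crop.

Run:
```python
from h import *
a=load('s1')['pixels'][150:295,140:330]
cv2.imwrite('pics/c1.png',cv2.resize(a,None,fx=4,fy=4,interpolation=cv2.INTER_CUBIC))
```

```text
(no output)
```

View pics/c1.png

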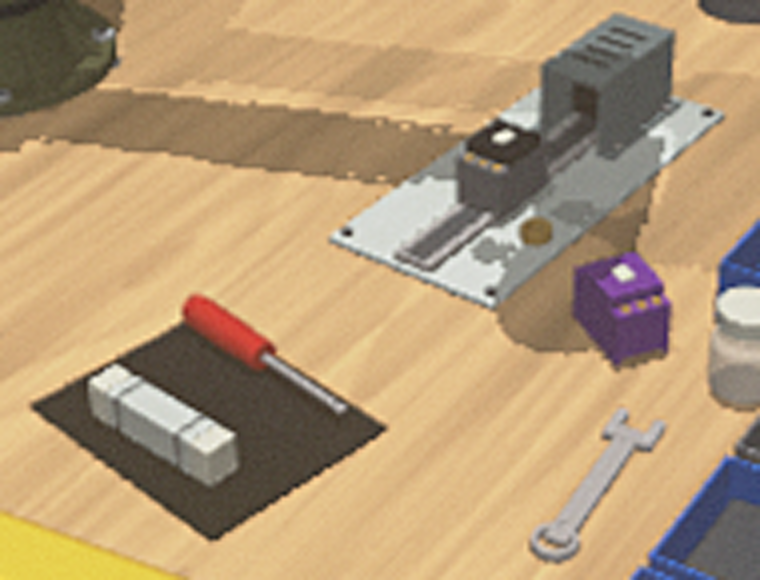

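The crop shows the white bar on the mat, with top corners near (90,380), (118,365), (237,432) and (205,452). Plate corners are (330,239), (493,306) and (723,115). The contactor is before the hood.

Run:
```python
from h import *
c=load('s1')
def P(u,v,z): return ray(c,(u+.5)/4-.5+140,(v+.5)/4-.5+150,z)[:2]
f=lambda L,z:np.array([P(u,v,z) for u,v in L])
def show(n,a,sides=True): print(n,a.round(4).tolist(),'sides',np.linalg.norm(np.diff(a,axis=0),axis=1).round(3),'dirs',np.degrees(np.arctan2(*np.diff(a,axis=0).T[::-1])).round(1))
show('mat',f([(32,406),(215,540),(386,429)],.005))
show('plate',f([(330,239),(493,306),(723,115)],.006))
show('bar',f([(118,365),(90,380),(205,452),(237,432)],.035))
show('rail end',f([(396,253),(437,268)],.0135))
show('rail edge R',f([(437,268),(492,224)],.0135))
show('contactor rear base', f([(459,203),(500,223)],.0135))
show('contactor top rear', f([(463,155),(514,174)],.0535))
show('hood top front',f([(543,70),(601,94)],.076))
```

```text
mat [[0.3864, -0.3777], [0.5808, -0.4183], [0.6117, -0.2665]] sides [0.199 0.155] dirs [-11.8  78.5]
plate [[0.4426, -0.0942], [0.5996, -0.1034], [0.622, 0.2508]] sides [0.157 0.355] dirs [-3.3 86.4]
bar [[0.4347, -0.3379], [0.4295, -0.3613], [0.5449, -0.3798], [0.5501, -0.3522]] sides [0.024 0.117 0.028] dirs [-102.6   -9.1   79.3]
rail end [[0.5043, -0.092], [0.5424, -0.0924]] sides [0.038] dirs [-0.6]
rail edge R [[0.5424, -0.0924], [0.5463, -0.0169]] sides [0.076] dirs [87.1]
contactor rear base [[0.5075, -0.0046], [0.5509, -0.0123]] sides [0.044] dirs [-10.1]
contactor top rear [[0.5054, 0.0048], [0.5549, 0.0016]] sides [0.05] dirs [-3.6]
hood top front [[0.5091, 0.1261], [0.57, 0.116]] sides [0.062] dirs [-9.5]
```

Run:
```python
from h import *
cv2.imwrite('pics/w1b.png',cv2.resize(load('w1')['pixels'],(800,600),interpolation=cv2.INTER_CUBIC))
```

```text
(no output)
```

View pics/w1b.png

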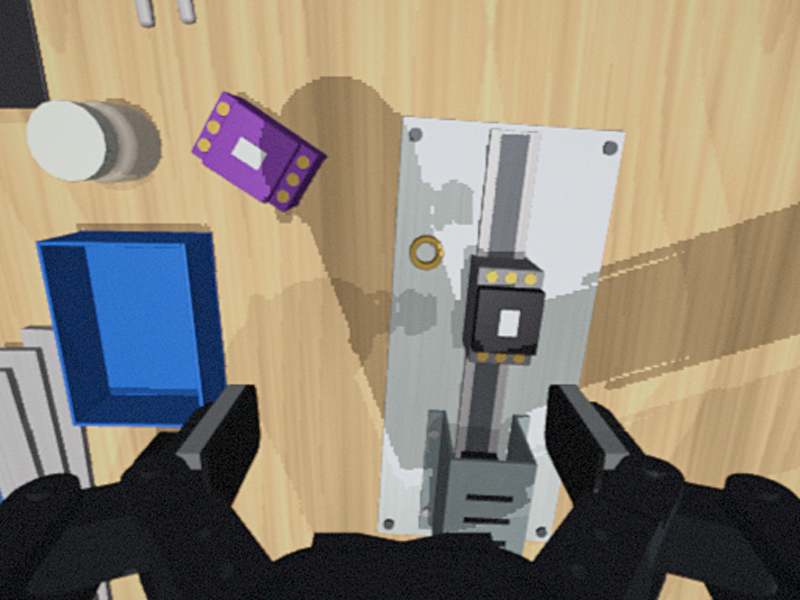

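Wrist picture: plate corners are near (404,117), (624,130), (378,532) and (550,540). The rail's near end spans (489,129)–(539,133), and the contactor's rear face is around row 257–268.

Run:
```python
from h import *
c=load('w1')
f=lambda L,z:np.array([ray(c,(u+.5)*.64-.5,(v+.5)*.64-.5,z)[:2] for u,v in L])
def show(n,a): print(n,a.round(4).tolist(),'sides',np.linalg.norm(np.diff(a,axis=0),axis=1).round(3),'dirs',np.degrees(np.arctan2(*np.diff(a,axis=0).T[::-1])).round(1),'mean',a.mean(0).round(4))
show('plate',f([(404,117),(624,130),(550,540),(378,532)],.006))
show('screws',f([(415,134),(610,148),(541,532),(388,524)],.006))
show('railend',f([(489,129),(539,133)],.0135))
show('railL/R',f([(539,133),(526,257)],.0135))
show('rear base',f([(474,257),(527,259)],.0135))
show('rear top',f([(474,268),(544,271)],.0535))
```

```text
plate [[0.5965, -0.098], [0.4397, -0.0892], [0.4614, 0.2687], [0.6202, 0.2592]] sides [0.157 0.359 0.159] dirs [176.8  86.5  -3.4] mean [0.5295 0.0852]
screws [[0.5887, -0.0866], [0.4482, -0.077], [0.4704, 0.2597], [0.6109, 0.2504]] sides [0.141 0.337 0.141] dirs [176.1  86.2  -3.8] mean [0.5296 0.0866]
railend [[0.5373, -0.0896], [0.5022, -0.0869]] sides [0.035] dirs [175.7] mean [ 0.5198 -0.0883]
railL/R [[0.5022, -0.0869], [0.5049, 0.0012]] sides [0.088] dirs [88.3] mean [ 0.5035 -0.0429]
rear base [[0.544, 0.0011], [0.504, 0.0027]] sides [0.04] dirs [177.7] mean [0.524  0.0019]
rear top [[0.5498, 0.0005], [0.5025, 0.0026]] sides [0.047] dirs [177.4] mean [0.5261 0.0015]
```

move_arm(deltas=[[36,11,0,0,0,0,0],[36,11,0,0,0,0,0],[36,11,0,0,0,0,0],[36,11,0,0,0,0,0],[36,11,0,0,0,0,0],[36,11,0,0,0,0,0],[36,11,0,0,0,0,0],[36,11,0,0,0,0,0],[36,11,0,0,0,0,0],[34,11,0,0,0,0,0]])

```text
t: 1.4
eef_pos: [0.4894, -0.3591, 0.2389]
eef_rot: [2.221, -2.221, -0.001]
wrist_force: [0.6, 0.4, 0.3]
gripper_width: 0.0856
gripper_force: 0.0
```

move_arm(deltas=[[0,0,4,0,0,-0.174,0],[0,0,4,0,0,-0.174,0],[0,0,4,0,0,-0.174,0],[0,0,4,0,0,-0.174,0],[0,0,4,0,0,-0.174,0],[0,0,4,0,0,-0.174,0],[0,0,4,0,0,-0.174,0],[0,0,4,0,0,-0.174,0],[0,0,4,0,0,0,0],[0,0,0,0,0,0,0]])

```text
t: 2.65
eef_pos: [0.4898, -0.3579, 0.2027]
eef_rot: [-3.128, 0.286, 0.002]
wrist_force: [-0.1, 0.3, -1.2]
gripper_width: 0.0856
gripper_force: 0.0
```

Run:
```python
from h import *
c=snap('wrist','w2')
cv2.imwrite('pics/w2b.png',cv2.resize(c['pixels'],(800,600),interpolation=cv2.INTER_CUBIC))
```

```text
(no output)
```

View pics/w2b.png

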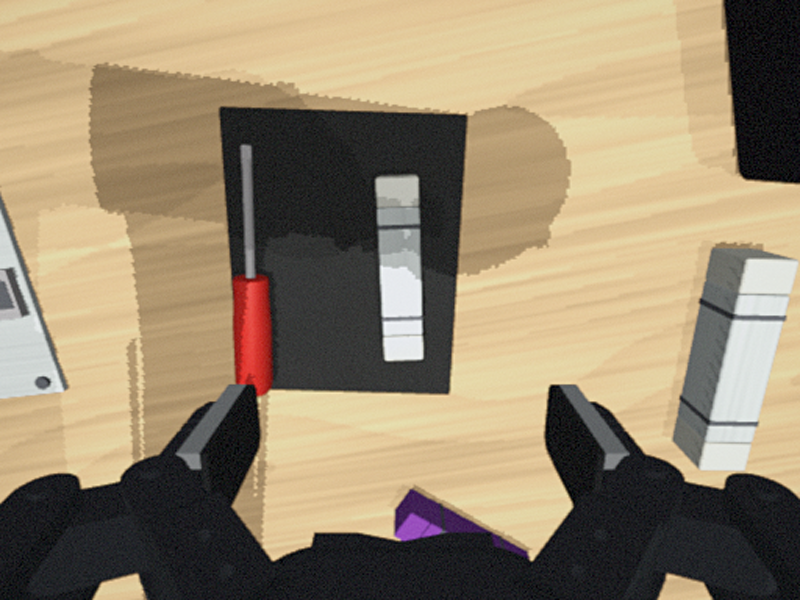

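Wrist picture: the smaller white bar on the mat has top corners near (376,177), (419,176), (424,359) and (384,361). The larger white bar is off the mat, at right.

Run:
```python
from h import *
from scipy.spatial.transform import Rotation as Ro
c=load('w2')
f=lambda L,z:np.array([ray(c,(u+.5)*.64-.5,(v+.5)*.64-.5,z)[:2] for u,v in L])
def show(n,a): print(n,a.round(4).tolist(),'sides',np.linalg.norm(np.diff(a,axis=0),axis=1).round(3),'dirs',np.degrees(np.arctan2(*np.diff(a,axis=0).T[::-1])).round(1),'mean',a.mean(0).round(4))
b=f([(376,177),(419,176),(424,359),(384,361)],.035)
show('bar',b)
show('mat',f([(220,107),(466,115),(448,393),(233,388)],.005))
s=read_state();R=Ro.from_rotvec(s['eef_rot']).as_matrix()
print(s['eef_pos'],np.degrees(np.arctan2(R[1,0],R[0,0])),R[:,2])
d=np.append(b.mean(0),.019)-s['eef_pos'];print('tool delta',R.T@d*1000)
```

```text
bar [[0.5505, -0.3526], [0.5463, -0.3782], [0.4282, -0.361], [0.4316, -0.3342]] sides [0.026 0.119 0.027] dirs [-99.2 171.7  82.6] mean [ 0.4891 -0.3565]
mat [[0.6098, -0.2617], [0.5767, -0.4149], [0.3842, -0.3731], [0.4177, -0.2144]] sides [0.157 0.197 0.162] dirs [-102.2  167.7   78.1] mean [ 0.4971 -0.3161]
[ 0.48987687 -0.3579476   0.20302851] -10.401802762977013 [-5.46756213e-04  1.45698800e-04 -9.99999840e-01]
tool delta [ -0.88882314  -1.29269547 184.02909403]
```

move_arm(deltas=[[-1,-1.3,20,0,0,-0.033,0.35],[0,0,20,0,0,0,0.35],[0,0,20,0,0,0,0.35],[0,0,20,0,0,0,0.35],[0,0,20,0,0,0,0.35],[0,0,20,0,0,0,0.35],[0,0,20,0,0,0,0.35],[0,0,20,0,0,0,0.35],[0,0,15,0,0,0,0.35],[0,0,8,0,0,0,0.35]], newtons=60)

```text
t: 3.95
eef_pos: [0.4889, -0.3564, 0.0191]
eef_rot: [-3.133, 0.229, 0.002]
wrist_force: [0.6, 0.1, 0.1]
gripper_width: 0.0556
gripper_force: 0.0
```

move_arm(deltas=[[0,0,0,0,0,0,0.5],[0,0,0,0,0,0,0.6],[0,0,0,0,0,0,0.7],[0,0,0,0,0,0,0.8],[0,0,0,0,0,0,1],[0,0,0,0,0,0,1],[0,0,0,0,0,0,1],[0,0,0,0,0,0,1],[0,0,0,0,0,0,1],[0,0,0,0,0,0,1]], newtons=60)

```text
t: 5.2
eef_pos: [0.4898, -0.3568, 0.0215]
eef_rot: [3.132, -0.228, 0.002]
wrist_force: [0.0, 0.6, 5.5]
gripper_width: 0.0246
gripper_force: 60.8
```

move_arm(deltas=[[0,0,-5,0,0,0,1],[0,0,-10,0,0,0,1],[0,0,-15,0,0,0,1],[0,0,-20,0,0,0,1],[0,0,-20,0,0,0,1],[0,0,-20,0,0,0,1],[0,0,-20,0,0,0,1],[0,0,-10,0,0,0,1],[0,0,0,0,0,0,1],[0,0,0,0,0,0,1]])

```text
t: 6.45
eef_pos: [0.4889, -0.3562, 0.1392]
eef_rot: [-3.132, 0.229, 0.002]
wrist_force: [-0.6, -0.6, -2.1]
gripper_width: 0.0247
gripper_force: 59.9
```

```bash
cat >> h.py <<'E'
from scipy.spatial.transform import Rotation as Ro
def rel(target,head):
    "tool-frame shift (mm) to target and tool-z turn to bring tool x to world heading (deg)"
    s=read_state();R=Ro.from_rotvec(s['eef_rot']).as_matrix();h=np.degrees(np.arctan2(R[1,0],R[0,0]))
    print('pos',s['eef_pos'].round(4),'head',h.round(2),'toolz',R[:,2].round(4),'F',s['wrist_force'].round(2),'w',s['gripper_width'])
    print('shift',(R.T@(np.array(target)-s['eef_pos'])*1000).round(1),'turn',-np.radians(head-h).round(4))
E
python3 - <<'E'
from h import *
rel([.5194,-.0737,.14],-93.65)
c=snap('wrist','w3')
cv2.imwrite('pics/w3b.png',cv2.resize(c['pixels'],(800,600),interpolation=cv2.INTER_CUBIC))
E
```

```text
pos [ 0.4889 -0.3562  0.1392] head -8.36 toolz [-0.0015  0.001  -1.    ] F [-0.56 -0.59 -2.13] w 0.024673331303109048
shift [ -10.8 -284.    -0.6] turn 1.4886
```

View pics/w3b.png

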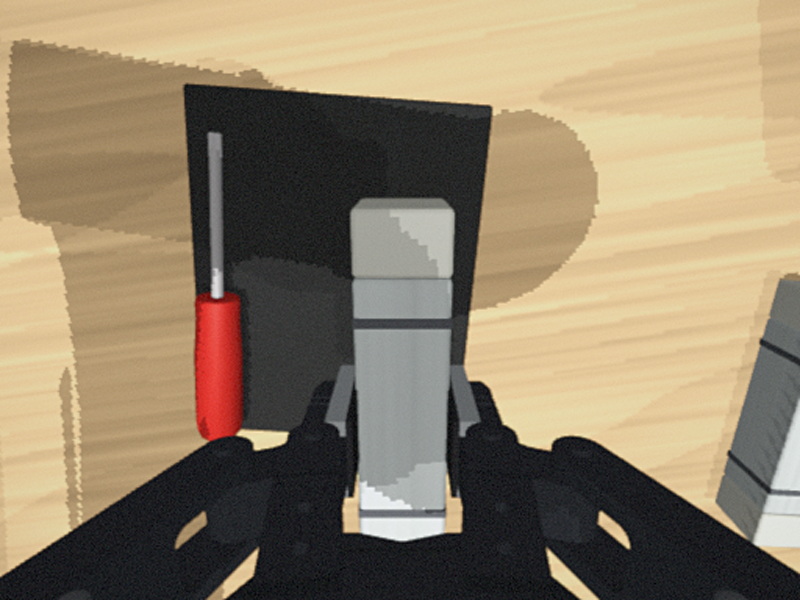

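Wrist picture: the bar is gripped at its middle, straight between the pads (columns 352–453). The screwdriver is undisturbed.

move_arm(deltas=[[-1,-28,0,0,0,0,1],[-1,-28,0,0,0,0,1],[-1,-28,0,0,0,0,1],[-1,-28,0,0,0,0,1],[-1,-28,0,0,0,0,1],[-1,-28,0,0,0,0,1],[-1,-28,0,0,0,0,1],[-1,-28,0,0,0,0,1],[-1,-28,0,0,0,0,1],[-1.8,-32,0,0,0,0,1]])

```text
t: 7.75
eef_pos: [0.5194, -0.0732, 0.1395]
eef_rot: [3.133, -0.229, -0.002]
wrist_force: [-0.3, 0.2, -2.9]
gripper_width: 0.0244
gripper_force: 60.0
```

move_arm(deltas=[[0,0,0,0,0,0.165,1],[0,0,0,0,0,0.165,1],[0,0,0,0,0,0.165,1],[0,0,0,0,0,0.165,1],[0,0,0,0,0,0.165,1],[0,0,0,0,0,0.165,1],[0,0,0,0,0,0.165,1],[0,0,0,0,0,0.165,1],[0,0,0,0,0,0.168,1],[0,0,0,0,0,0,1]])

```text
t: 9.0
eef_pos: [0.5195, -0.074, 0.1396]
eef_rot: [2.151, -2.288, -0.001]
wrist_force: [-0.3, 0.2, -1.6]
gripper_width: 0.0253
gripper_force: 60.0
```

Run:
```python
from h import *
rel([.5194,-.0737,.0345],-93.65)
```

```text
pos [ 0.5195 -0.074   0.1396] head -93.53 toolz [-1.2e-03 -1.0e-04 -1.0e+00] F [-0.32  0.23 -1.58] w 0.025298187777160797
shift [ -0.3  -0.  105.1] turn 0.0022
```

move_arm(deltas=[[0,0,12,0,0,0.002,1],[0,0,14,0,0,0,1],[0,0,14,0,0,0,1],[0,0,14,0,0,0,1],[0,0,14,0,0,0,1],[0,0,12,0,0,0,1],[0,0,10,0,0,0,1],[0,0,8,0,0,0,1],[0,0,6,0,0,0,1],[0,0,0,0,0,0,1]])

```text
t: 10.25
eef_pos: [0.5196, -0.074, 0.0359]
eef_rot: [2.148, -2.292, -0.001]
wrist_force: [-0.4, 0.6, -1.5]
gripper_width: 0.0246
gripper_force: 60.0
```

Run:
```python
from h import *
rel([.5194,-.0737,.0345],-93.65)
c=snap('wrist','w4'); d=snap('scene','s4')
p=d['pixels']; u,v=proj(d,[.525,-.03,.03]).astype(int); print(u,v)
q=cv2.resize(p[v-37:v+38,u-50:u+50],(800,600),interpolation=cv2.INTER_CUBIC)
w=cv2.resize(c['pixels'],(400,300),interpolation=cv2.INTER_AREA)
cv2.imwrite('pics/m4.png',np.vstack([np.hstack([cv2.resize(q,(400,300)),w])]))
```

```text
pos [ 0.5196 -0.074   0.0359] head -93.73 toolz [-8.e-04 -1.e-04 -1.e+00] F [-0.43  0.6  -1.46] w 0.024602364322678785
shift [-0.3  0.2  1.4] turn -0.0014
254 201
```

View pics/m4.png

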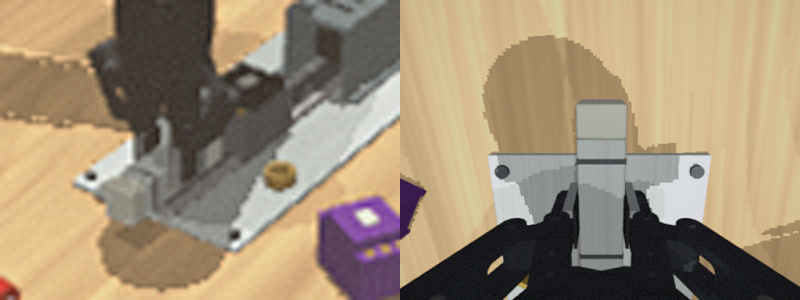

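Scene and wrist crops: the bar's nose is aligned on the rail a short gap behind the contactor, and the bushing is well clear. I start pushing along tool -x.

move_arm(deltas=[[-3,0,0,0,0,0,1],[-3,0,0,0,0,0,1],[-2,0,0,0,0,0,1],[-2,0,0,0,0,0,1],[-2,0,0,0,0,0,1],[-2,0,0,0,0,0,1],[-2,0,0,0,0,0,1],[-2,0,0,0,0,0,1],[-2,0,0,0,0,0,1],[-2,0,0,0,0,0,1]])

```text
t: 11.6
eef_pos: [0.5212, -0.0522, 0.0363]
eef_rot: [2.148, -2.292, 0.0]
wrist_force: [0.7, -3.9, -2.0]
gripper_width: 0.0245
gripper_force: 60.0
```

move_arm(deltas=[[-2,0,0,0,0,0,1],[-3,0,0,0,0,0,1],[-3,0,0,0,0,0,1],[-3,0,0,0,0,0,1],[-3,0,0,0,0,0,1],[-3,0,0,0,0,0,1],[-3,0,0,0,0,0,1],[-3,0,0,0,0,0,1],[-3,0,0,0,0,0,1],[-3,0,0,0,0,0,1]])

```text
t: 12.85
eef_pos: [0.5231, -0.0229, 0.0363]
eef_rot: [2.148, -2.292, -0.0]
wrist_force: [-0.7, -3.8, -2.3]
gripper_width: 0.0244
gripper_force: 60.0
```

move_arm(deltas=[[-3,0,0,0,0,0,1],[-3,0,0,0,0,0,1],[-3,0,0,0,0,0,1],[-3,0,0,0,0,0,1],[-3,0,0,0,0,0,1],[-3,0,0,0,0,0,1],[-3,0,0,0,0,0,1],[-3,0,0,0,0,0,1],[-3,0,0,0,0,0,1],[-3,0,0,0,0,0,1]])

```text
t: 14.1
eef_pos: [0.525, 0.0071, 0.0362]
eef_rot: [2.148, -2.292, -0.0]
wrist_force: [-1.2, -4.2, -1.3]
gripper_width: 0.0242
gripper_force: 60.0
```

move_arm(deltas=[[-1.5,0,0,0,0,0,1],[-1.5,0,0,0,0,0,1],[-1.5,0,0,0,0,0,1],[-1.5,0,0,0,0,0,1],[-1.5,0,0,0,0,0,1],[-1.5,0,0,0,0,0,1],[-1.5,0,0,0,0,0,1],[-1.5,0,0,0,0,0,1],[-1,0,0,0,0,0,1],[-1,0,0,0,0,0,1]])

```text
t: 15.35
eef_pos: [0.526, 0.0209, 0.0363]
eef_rot: [2.148, -2.292, -0.0]
wrist_force: [-0.2, -4.2, -1.4]
gripper_width: 0.0248
gripper_force: 60.0
```

Run:
```python
from h import *
s=read_state()['eef_pos'];a=np.radians(-3.65);u=np.array([-np.sin(a),np.cos(a)]);d=s[:2]-[.5296,.086]
print('s',d@u,'lat',d@[u[1],-u[0]]); rel([.5296,.086,.0345],-93.65)
```

```text
s -0.06522732518497375 lat 0.0005181434555815716
pos [0.526  0.0209 0.0363] head -93.72 toolz [-1.e-04 -0.e+00 -1.e+00] F [-0.25 -4.22 -1.38] w 0.024816266411811696
shift [-65.2   0.6   1.8] turn -0.0013
```

move_arm(deltas=[[-0.5,0,0,0,0,0,1],[-0.5,0,0,0,0,0,1],[-0.5,0,0,0,0,0,1],[-0.5,0,0,0,0,0,1],[-0.5,0,0,0,0,0,1],[-0.5,0,0,0,0,0,1],[-0.5,0,0,0,0,0,1],[-0.5,0,0,0,0,0,1],[0,0,0,0,0,0,1],[0,0,0,0,0,0,1]])

```text
t: 16.6
eef_pos: [0.5262, 0.0249, 0.0363]
eef_rot: [-2.148, 2.292, 0.0]
wrist_force: [-0.5, -3.0, -0.6]
gripper_width: 0.0247
gripper_force: 60.0
```

move_arm(deltas=[[-0.4,0,0,0,0,0,1],[-0.4,0,0,0,0,0,1],[-0.4,0,0,0,0,0,1],[-0.4,0,0,0,0,0,1],[-0.4,0,0,0,0,0,1],[-0.4,0,0,0,0,0,1],[-0.4,0,0,0,0,0,1],[-0.4,0,0,0,0,0,1],[-0.4,0,0,0,0,0,1],[-0.4,0,0,0,0,0,1]])

```text
t: 17.85
eef_pos: [0.5265, 0.0288, 0.0363]
eef_rot: [2.148, -2.292, -0.0]
wrist_force: [-0.8, -4.8, -1.5]
gripper_width: 0.0247
gripper_force: 60.0
```

move_arm(deltas=[[-0.4,0,0,0,0,0,1],[-0.4,0,0,0,0,0,1],[-0.4,0,0,0,0,0,1],[-0.4,0,0,0,0,0,1],[-0.4,0,0,0,0,0,1],[-0.4,0,0,0,0,0,1],[-0.4,0,0,0,0,0,1],[-0.4,0,0,0,0,0,1],[-0.4,0,0,0,0,0,1],[-0.4,0,0,0,0,0,1]])

```text
t: 19.1
eef_pos: [0.5267, 0.0328, 0.0363]
eef_rot: [2.148, -2.292, 0.0]
wrist_force: [0.1, -4.6, -1.3]
gripper_width: 0.0249
gripper_force: 60.0
```

move_arm(deltas=[[-0.4,0,0,0,0,0,1],[-0.4,0,0,0,0,0,1],[-0.4,0,0,0,0,0,1],[-0.4,0,0,0,0,0,1],[-0.4,0,0,0,0,0,1],[-0.4,0,0,0,0,0,1],[-0.4,0,0,0,0,0,1],[-0.4,0,0,0,0,0,1],[-0.4,0,0,0,0,0,1],[-0.4,0,0,0,0,0,1]])

```text
t: 20.35
eef_pos: [0.5268, 0.0355, 0.0363]
eef_rot: [2.146, -2.291, 0.002]
wrist_force: [0.3, -9.3, -1.3]
gripper_width: 0.0248
gripper_force: 60.2
```

move_arm(deltas=[[-0.3,0,0,0,0,0,1],[-0.3,0,0,0,0,0,1],[-0.3,0,0,0,0,0,1],[0,0,0,0,0,0,1],[0,0,0,0,0,0,1],[0,0,0,0,0,0,1],[0,0,0,0,0,0,1],[0,0,0,0,0,0,1],[0,0,0,0,0,0,1],[0,0,0,0,0,0,1]])

```text
t: 21.6
eef_pos: [0.5268, 0.0361, 0.0363]
eef_rot: [2.146, -2.291, 0.002]
wrist_force: [-1.2, -10.1, -0.8]
gripper_width: 0.0248
gripper_force: 60.2
```

The force rose about 5–6 N with a slope near 1.8 N/mm, so this is the spring. I withdraw slowly.

move_arm(deltas=[[0.3,0,0,0,0,0,1],[0.3,0,0,0,0,0,1],[0.3,0,0,0,0,0,1],[0.3,0,0,0,0,0,1],[0.3,0,0,0,0,0,1],[0.3,0,0,0,0,0,1],[0.3,0,0,0,0,0,1],[0.3,0,0,0,0,0,1],[0.3,0,0,0,0,0,1],[0.3,0,0,0,0,0,1]])

```text
t: 22.85
eef_pos: [0.5269, 0.035, 0.0362]
eef_rot: [-2.148, 2.292, 0.0]
wrist_force: [0.2, -0.3, -1.9]
gripper_width: 0.025
gripper_force: 60.1
```

move_arm(deltas=[[0.3,0,0,0,0,0,1],[0.3,0,0,0,0,0,1],[0.3,0,0,0,0,0,1],[0.3,0,0,0,0,0,1],[0.3,0,0,0,0,0,1],[0.3,0,0,0,0,0,1],[0.3,0,0,0,0,0,1],[0.3,0,0,0,0,0,1],[0.3,0,0,0,0,0,1],[0.3,0,0,0,0,0,1]])

```text
t: 24.1
eef_pos: [0.5266, 0.0317, 0.0363]
eef_rot: [2.148, -2.292, -0.0]
wrist_force: [0.2, 0.3, -2.5]
gripper_width: 0.025
gripper_force: 60.1
```

move_arm(deltas=[[1,0,0,0,0,0,1],[1,0,0,0,0,0,1],[2,0,0,0,0,0,1],[3,0,0,0,0,0,1],[5,0,0,0,0,0,1],[8,0,0,0,0,0,1],[10,0,0,0,0,0,1],[10,0,0,0,0,0,1],[10,0,0,0,0,0,1],[0,0,0,0,0,0,1]])

```text
t: 25.35
eef_pos: [0.5233, -0.019, 0.0363]
eef_rot: [2.147, -2.294, -0.0]
wrist_force: [0.1, -0.7, -1.8]
gripper_width: 0.0251
gripper_force: 60.1
```

Run:
```python
from h import *
rel([.4889,-.3562,.14],-8.36)
d=snap('scene','s5');e=snap('side','d5')
u,v=proj(d,[.53,.05,.03]).astype(int)
q=cv2.resize(d['pixels'][v-37:v+38,u-50:u+50],(800,600),interpolation=cv2.INTER_CUBIC)
cv2.imwrite('pics/c5.png',q); print(u,v)
```

```text
pos [ 0.5233 -0.019   0.0363] head -93.79 toolz [-1.e-04 -1.e-04 -1.e+00] F [ 0.09 -0.71 -1.85] w 0.025052724473014557
shift [ 338.8   12.1 -103.7] turn -1.491
268 190
```

View pics/c5.png

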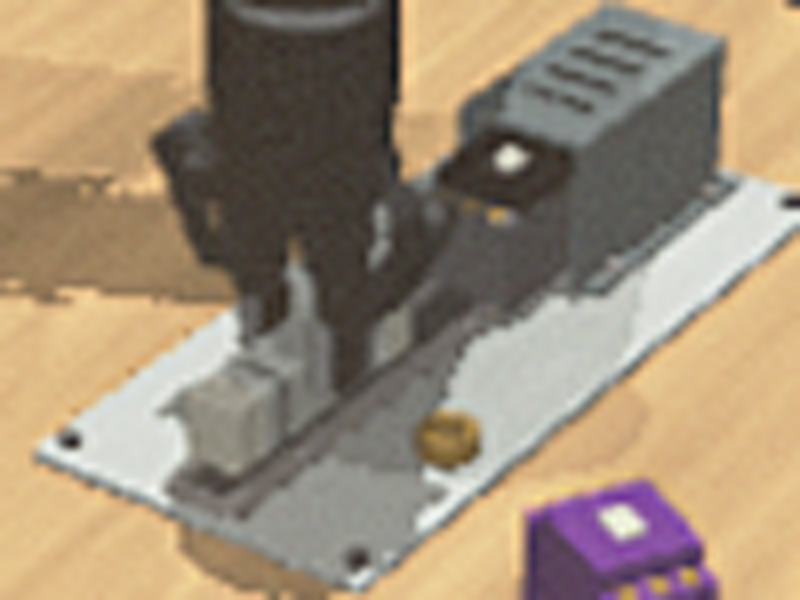

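Crop: the contactor is in the hood with its rear standing out at about (470,260). The bushing at (447,437) is undisturbed, and the bar is clear. Now I take the bar back to the mat.

move_arm(deltas=[[0,0,-6,0,0,0,1],[0,0,-12,0,0,0,1],[0,0,-12,0,0,0,1],[0,0,-12,0,0,0,1],[0,0,-12,0,0,0,1],[0,0,-12,0,0,0,1],[0,0,-12,0,0,0,1],[0,0,-12,0,0,0,1],[0,0,-8,0,0,0,1],[0,0,-6,0,0,0,1]])

```text
t: 26.7
eef_pos: [0.5234, -0.0181, 0.1407]
eef_rot: [-2.148, 2.292, 0.0]
wrist_force: [-0.6, -0.0, -3.0]
gripper_width: 0.0247
gripper_force: 60.0
```

move_arm(deltas=[[20,1,0,0,0,0,1],[35,1,0,0,0,0,1],[40,1,0,0,0,0,1],[40,1,0,0,0,0,1],[40,1,0,0,0,0,1],[40,1,0,0,0,0,1],[40,1,0,0,0,0,1],[40,1,0,0,0,0,1],[29,2,0,0,0,0,1],[15,2,0,0,0,0,1]])

```text
t: 27.95
eef_pos: [0.4881, -0.3576, 0.1394]
eef_rot: [2.145, -2.294, -0.002]
wrist_force: [0.5, -0.1, -2.8]
gripper_width: 0.0246
gripper_force: 60.0
```

move_arm(deltas=[[0,0,0,0,0,-0.165,1],[0,0,0,0,0,-0.165,1],[0,0,0,0,0,-0.165,1],[0,0,0,0,0,-0.165,1],[0,0,0,0,0,-0.165,1],[0,0,0,0,0,-0.165,1],[0,0,0,0,0,-0.165,1],[0,0,0,0,0,-0.165,1],[0,0,0,0,0,-0.165,1],[0,0,0,0,0,0,1]])

```text
t: 29.2
eef_pos: [0.4891, -0.3556, 0.14]
eef_rot: [-3.132, 0.239, 0.001]
wrist_force: [0.4, -0.1, -2.0]
gripper_width: 0.025
gripper_force: 60.0
```

Run:
```python
from h import *
rel([.4891,-.3565,.0215],-8.36)
```

```text
pos [ 0.4891 -0.3556  0.14  ] head -8.71 toolz [-6.e-04  3.e-04 -1.e+00] F [ 0.36 -0.07 -1.99] w 0.024968023524939986
shift [  0.2   0.9 118.5] turn -0.0061
```

move_arm(deltas=[[0,1,15,0,0,0,1],[0,0,18,0,0,0,1],[0,0,18,0,0,0,1],[0,0,18,0,0,0,1],[0,0,16,0,0,0,1],[0,0,12,0,0,0,1],[0,0,8,0,0,0,1],[0,0,6,0,0,0,1],[0,0,4,0,0,0,1],[0,0,1.5,0,0,0,1]])

```text
t: 30.45
eef_pos: [0.4894, -0.3567, 0.0238]
eef_rot: [3.133, -0.237, 0.0]
wrist_force: [-0.1, -0.1, -2.5]
gripper_width: 0.0248
gripper_force: 60.0
```

move_arm(deltas=[[0,0,0.5,0,0,0,1],[0,0,0.3,0,0,0,1],[0,0,0.3,0,0,0,1],[0,0,0.3,0,0,0,1],[0,0,0,0,0,0,1],[0,0,0,0,0,0,1],[0,0,0,0,0,0,1],[0,0,0,0,0,0,1],[0,0,0,0,0,0,1],[0,0,0,0,0,0,1]])

```text
t: 31.7
eef_pos: [0.4893, -0.3567, 0.0224]
eef_rot: [3.133, -0.237, -0.0]
wrist_force: [0.6, -0.2, -2.8]
gripper_width: 0.0249
gripper_force: 60.0
```

move_arm(deltas=[[0,0,0.3,0,0,0,1],[0,0,0.3,0,0,0,1],[0,0,0.3,0,0,0,1],[0,0,0.3,0,0,0,1],[0,0,0,0,0,0,1],[0,0,0,0,0,0,1],[0,0,0,0,0,0,1],[0,0,0,0,0,0,1],[0,0,0,0,0,0,1],[0,0,0,0,0,0,1]])

```text
t: 32.95
eef_pos: [0.4893, -0.3568, 0.0214]
eef_rot: [3.132, -0.237, -0.0]
wrist_force: [-3.8, 2.2, 4.0]
gripper_width: 0.0245
gripper_force: 60.6
```

move_arm(deltas=[[0,0,0,0,0,0,0.7],[0,0,0,0,0,0,0.65],[0,0,0,0,0,0,0.6],[0,0,0,0,0,0,0.55],[0,0,0,0,0,0,0.5],[0,0,0,0,0,0,0.45],[0,0,0,0,0,0,0.4],[0,0,0,0,0,0,0.35],[0,0,0,0,0,0,0.35],[0,0,0,0,0,0,0.35]], newtons=20)

```text
t: 34.2
eef_pos: [0.4892, -0.3567, 0.0212]
eef_rot: [3.133, -0.237, -0.0]
wrist_force: [0.2, -0.1, 0.5]
gripper_width: 0.0556
gripper_force: 0.0
```

move_arm(deltas=[[0,0,-6,0,0,0,0.35],[0,0,-12,0,0,0,0.35],[0,0,-18,0,0,0,0.35],[0,0,-20,0,0,0,0.35],[0,0,-20,0,0,0,0.35],[0,0,-20,0,0,0,0.35],[0,0,-20,0,0,0,0.35],[0,0,-20,0,0,0,0.35],[0,0,-20,0,0,0,0.2],[0,0,-20,0,0,0,0]])

```text
t: 35.45
eef_pos: [0.4893, -0.3567, 0.1985]
eef_rot: [3.133, -0.237, -0.0]
wrist_force: [0.1, -1.0, -0.8]
gripper_width: 0.0839
gripper_force: 0.0
```

Run:
```python
from h import *
d=snap('scene','s6');w=snap('wrist','w6')
a=cv2.resize(d['pixels'][150:295,140:330],None,fx=4,fy=4,interpolation=cv2.INTER_CUBIC)
cv2.imwrite('pics/c6.png',a)
print(read_state()['eef_pos'],read_state()['wrist_force'])
```

```text
[ 0.49014196 -0.35733185  0.20061658] [-0.26618025 -0.6087426   0.37944118]
```

View pics/c6.png

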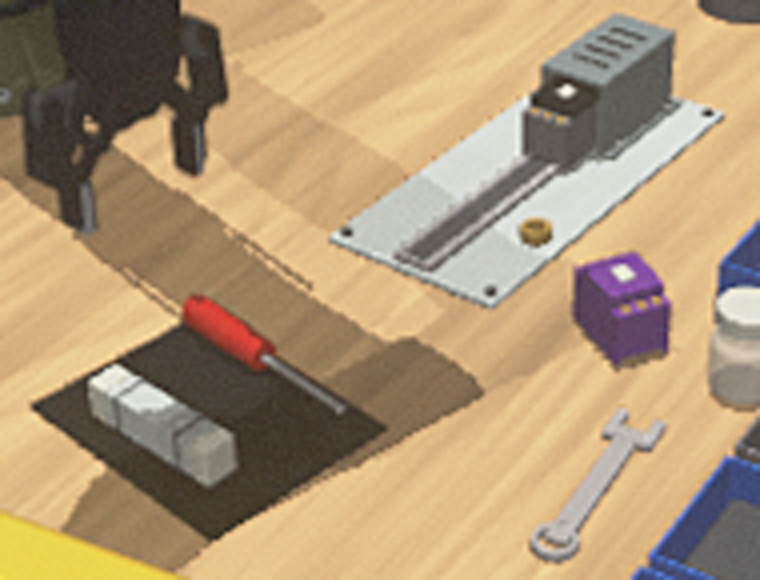

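The picture shows the bar flat on the mat at (163,425), the contactor in the hood at (560,120), and the bystanders where they were. Handing in.

```bash
python3 -c "
from h import *
print(sign_off())"
```

```text
the job is handed in; nothing more can be done
None
```

The contactor was pushed into the hood until the force rose about 6 N against the sprung stop. It should now be resting on the buffer, though that contact is hidden and I inferred it from the forces. The bar is back flat on its mat, everything else in view is where it was, and the job was handed in at about 36 s.

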